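# Count three mosaic rounds through the tray gate

## Robot

A 6-joint arm with a two-finger parallel gripper is mounted at the origin on the work surface. World frame = base frame: x ahead of the robot, y to its left, z up, the work surface at z = 0. Lengths are in m, angles in rad, forces in N, time in s.
With the tool pointing down it reaches from about 0.3 to 1 m from the base axis. Payload 5.1 kg.
Tool frame: the origin (TCP) lies midway between the tips of the shut fingers; the grasp point (between the pads) lies 19 mm behind it; x points along the fingers, y is the direction in which the jaws open and shut, and the axes are right-handed (so a half turn about x gives the same grasp; the last joint's range is limited). The gripper opens to 95 mm and grips with 3 to 60 N. Pads are 20 mm wide; open, the fingers measure 119 mm over their backs; the gripper's body (75 mm by 180 mm) begins 59 mm behind the grasp point.
Start: joints at [-1.282, 0.124, 1.65, -0, 1.367, -0.083], TCP at [0.236, -0.606, 0.215] pointing down, gripper open.
Joint ranges: [-2.61, 2.61], [-1.02, 2.33], [0.03, 2.71], [-1.35, 4.49], [0.32, 2.68], [-2.91, 2.91]. Speed limits (rad/s): [2.57, 2.57, 3.14, 3.14, 3.14, 3.14].

## Interface

Orientations are given as a 3x3 rotation matrix whose columns are the frame's x, y, z axes.
In Python, from station import arm gives the robot as it stands. The module is installed in compiled form; this text tells all that it offers.
- The arm moves only by the shell command python3 -m creep 'ROWS' [FORCE]. ROWS is a JSON object of lists of equal length, an entry for each row: "linear": the shift along the tool's x, y, z in mm, a list of three; "angular": the turn, a rotation vector about the tool's x, y, z in rad, a list of three; "fingers": the finger opening in mm, from 0 to 95.1. In form: {"linear": [[x, y, z], ...], "angular": [[rx, ry, rz], ...], "fingers": [fingers, ...]}. A call has 1 to 10 rows; each row shifts and turns the commanded pose from where the row before left it, along the tool's axes as they then stand; what a row does not reach is not made up. A row lasts 1/10 s, in which the tool goes at most 50 mm and 8.59 degrees, less where a joint would pass 70% of its speed; a pose out of reach is approached as far as the arm can. A call with a gripper value outside its range is refused whole. The fingers move at their own pace and stop on an object; FORCE is the grip in N (left out, the last holds). Time passes only in rows, so rows that do not move let the fingers close. It gives the time, the measured TCP pose, the force and the opening at its end, in the units of the state.
- arm.state(): the state, without advancing time (a new reading comes with each control period).
- arm.camera(name): name is "scene" or "top" or "wrist"; returns a dict with "color" (400x640x3 uint8, blue, green, red), "fx", "fy", "cx", "cy" (pixels), "camera_from_world" (4x4, takes a point from world to camera coordinates). Camera axes: x right, y down, z forward; pixel columns grow to the right and rows downward; lengths in m; the calibration is good to about 2 mm. A picture is of the moment at which its call begins. There is no depth.
- arm.finish_job(): hands the job in, once; it reports no verdict.
The state is a dict: "t": time; "joints": joint angles; "qd": joint speeds; "joint_torque": joint torques, N m; "ee_pos": TCP position; "tcp_rot": TCP orientation; "force": force on the tool from outside, world axes, zero at the start; "ft_torque": the same for the moment, N m; "finger_gap": finger opening in m.
Only numpy, scipy, OpenCV 4.12 (cv2) and the standard library are available. Lean on these libraries where they do the work, as an engineer would, in place of code of your own. Each camera call takes 0.05 s, during which the arm holds its last target.

## Task

Count the three round mosaic pieces into the trough of the counting tray: with the fingertips, sweep them along the deck and through the gate in the fence, one at a time, so that each drops into the trough behind it before the next comes into the gate. Only push them, lightly: never pinch or pick anything up. Leave the stick-shaped piece and the corked vial on the deck, and everything around the tray, where they are.

Things in the scene. Friction and masses are not known exactly. Their poses are not given: they have to be found in the camera images.
- tray: counting tray, a plywood box 289 x 320 mm that does not move. Origin on the bench, straight below the middle of the gate at the trough's near lip; +x points through the gate into the trough, +y left seen along +x, z up. The flat deck, at z = 75 mm, spans x = -225 to 0, y = -160 to 160 mm; rims on its sides and back edge are 5 mm thick and stand 12 mm above it
- gate (a point): middle of the gate, on the trough's lip at deck height (75 mm above the bench), axes as the tray's. The gate is a 44 mm wide gap (y = -22 to 22 mm) in a fence 12 mm high and 6 mm thick (x = -6 to 0) that closes the deck's front. Two thin aluminium vanes, also 12 mm high, flare at 45 degrees from the gate's edges to x = -27, y = +-44 mm
- trough (a point): middle of the trough's floor, 8 mm above the bench (67 mm below the deck), axes as the tray's. The trough is open on top and lies right behind the gate: 56 mm along x, 120 mm along y; its far wall rises 12 mm above the deck
- stick: narrow stick-shaped mosaic piece of the same white fired clay, 44 x 14 mm, 9 mm thick, long side along its x, lying flat on the deck among the rounds; origin at the centre of its underside. It is not counted and stays where it is
- vial: small glass vial with a cork, 18 mm across, 48 mm tall, standing on the deck in its back left corner; origin at the centre of its underside. Easily knocked over
- sprig_mould: red clay sprig mould, a block 64 x 50 x 20 mm on the bench left of the tray; origin at the centre of its underside
- banding_tool: steel banding tool, a bar 160 mm long with a loop 28 mm wide at its +x end, 10 mm high, on the bench right of the tray; origin on the bench under its middle, x along the bar
- bottle: ash-glazed stoneware bottle, 86 mm across, 160 mm tall, on the bench far to the left; origin at the centre of its underside
- glaze_jar: closed glaze jar, 72 mm across, 85 mm tall, on the bench far to the right; origin at the centre of its underside
- glaze_brush: glaze brush lying on the bench far to the right, x along it, towards the bristles; about 200 mm long, origin under its middle
- round0: one of the three round mosaic pieces, white fired clay, 32 mm across, 9 mm thick, 12 to 24 g, lying flat on the deck; origin at the centre of its underside. It slides freely when pushed at its edge, and tips into the trough once its centre is past the lip
- round1: one of the three round mosaic pieces, white fired clay, 32 mm across, 9 mm thick, 12 to 24 g, lying flat on the deck; origin at the centre of its underside. It slides freely when pushed at its edge, and tips into the trough once its centre is past the lip
- round2: one of the three round mosaic pieces, white fired clay, 32 mm across, 9 mm thick, 12 to 24 g, lying flat on the deck; origin at the centre of its underside. It slides freely when pushed at its edge, and tips into the trough once its centre is past the lip

How it is judged:
On the way, in this order (a step that is already met when the one before it is completed fails the run):
1. a first round piece has dropped into the trough (((x of round0 in the frame of tray between -0.001 and 0.059 m and y of round0 in the frame of tray between -0.062 and 0.062 m and z of round0 in the frame of tray below 0.065 m) or (x of round1 in the frame of tray between -0.001 and 0.059 m and y of round1 in the frame of tray between -0.062 and 0.062 m and z of round1 in the frame of tray below 0.065 m) or (x of round2 in the frame of tray between -0.001 and 0.059 m and y of round2 in the frame of tray between -0.062 and 0.062 m and z of round2 in the frame of tray below 0.065 m))), for 0.3 s.
2. a second round piece has dropped into the trough ((((x of round0 in the frame of tray between -0.001 and 0.059 m and y of round0 in the frame of tray between -0.062 and 0.062 m and z of round0 in the frame of tray below 0.065 m) and (x of round1 in the frame of tray between -0.001 and 0.059 m and y of round1 in the frame of tray between -0.062 and 0.062 m and z of round1 in the frame of tray below 0.065 m)) or ((x of round0 in the frame of tray between -0.001 and 0.059 m and y of round0 in the frame of tray between -0.062 and 0.062 m and z of round0 in the frame of tray below 0.065 m) and (x of round2 in the frame of tray between -0.001 and 0.059 m and y of round2 in the frame of tray between -0.062 and 0.062 m and z of round2 in the frame of tray below 0.065 m)) or ((x of round1 in the frame of tray between -0.001 and 0.059 m and y of round1 in the frame of tray between -0.062 and 0.062 m and z of round1 in the frame of tray below 0.065 m) and (x of round2 in the frame of tray between -0.001 and 0.059 m and y of round2 in the frame of tray between -0.062 and 0.062 m and z of round2 in the frame of tray below 0.065 m)))), for 0.3 s.
3. all three round pieces are in the trough (x of round0 in the frame of tray between -0.001 and 0.059 m and y of round0 in the frame of tray between -0.062 and 0.062 m and z of each of round0, round1, round2 in the frame of tray below 0.065 m and x of round1 in the frame of tray between -0.001 and 0.059 m and y of round1 in the frame of tray between -0.062 and 0.062 m and x of round2 in the frame of tray between -0.001 and 0.059 m and y of round2 in the frame of tray between -0.062 and 0.062 m), for 0.2 s.
At the end, for the whole second after the job is handed in: all three round pieces lie at rest in the trough, each more than 10 mm below the deck; the stick-shaped piece lies flat on the deck within 20 mm of where it started, the vial stands upright, and the vial and the things on the bench are within 20 mm of where they started (all of step 3 and linear speed of each of round0, round1, round2 below 0.02 m/s and z of stick in the frame of tray between 0.072 and 0.079 m and distance of each of stick, vial, sprig_mould, banding_tool, bottle, glaze_jar, glaze_brush from where it was at the start of the episode below 0.02 m and angle between vial's own z axis and vertical below 0.15 rad); the robot touches nothing.
It fails at once if a mosaic piece is pinched or pressed by the fingers with more than 18 N (contact force between the fingers and round0 above 18 N or contact force between the fingers and round1 above 18 N or contact force between the fingers and round2 above 18 N or contact force between the fingers and stick above 18 N).
It fails at once if a round or the stick-shaped piece is lifted more than 12 mm off the deck (z of any of round0, round1, round2, stick in the frame of tray above 0.087 m).
It fails at once if two round pieces are in the mouth of the gate (between the vanes) at the same time (((x of round0 in the frame of tray between -0.036 and 0.012 m and y of round0 in the frame of tray between -0.035 and 0.035 m and z of round0 in the frame of tray above 0.07 m) and (x of round1 in the frame of tray between -0.036 and 0.012 m and y of round1 in the frame of tray between -0.035 and 0.035 m and z of round1 in the frame of tray above 0.07 m)) or ((x of round0 in the frame of tray between -0.036 and 0.012 m and y of round0 in the frame of tray between -0.035 and 0.035 m and z of round0 in the frame of tray above 0.07 m) and (x of round2 in the frame of tray between -0.036 and 0.012 m and y of round2 in the frame of tray between -0.035 and 0.035 m and z of round2 in the frame of tray above 0.07 m)) or ((x of round1 in the frame of tray between -0.036 and 0.012 m and y of round1 in the frame of tray between -0.035 and 0.035 m and z of round1 in the frame of tray above 0.07 m) and (x of round2 in the frame of tray between -0.036 and 0.012 m and y of round2 in the frame of tray between -0.035 and 0.035 m and z of round2 in the frame of tray above 0.07 m))).
It fails at once if the stick-shaped piece is moved more than 20 mm (distance of stick from where it was at the start of the episode above 0.02 m).
It fails at once if the vial is tipped, or it or another thing around the tray is moved more than 20 mm (angle between vial's own z axis and vertical above 0.35 rad or distance of any of vial, sprig_mould, banding_tool, bottle, glaze_jar, glaze_brush from where it was at the start of the episode above 0.02 m).
It also fails if it takes over 72 s, if anything falls off the work surface, if the arm or the gripper's body presses on something with over 40 N, if the wrist force passes 120 N, or if a joint passes its speed limit or range.

## Working session

There is one attempt and no reset: what is moved stays moved. The work goes in short steps, Python scripts to look and compute and a shell command to move; the robot and the scene stay as the last step left them, time stands still between calls to the robot, and variables do not carry over. Pictures are saved under pics/ and viewed, and the job is handed in when it is done.

```bash
mkdir -p pics; cat > h.py <<'E'
import numpy as np, cv2, json
from station import arm
def snap(n,f):
    c=arm.camera(n); cv2.imwrite('pics/'+f,c['color'])
    json.dump({k:(np.array(v).tolist()) for k,v in c.items() if k!='color'},open('pics/'+f+'.json','w')); return c
def load(f):
    return json.load(open('pics/'+f+'.json'))
def px2w(c,u,v,z):
    T=np.array(c['camera_from_world']);R=T[:3,:3];t=T[:3,3]
    o=-R.T@t; d=R.T@np.array([(u-c['cx'])/c['fx'],(v-c['cy'])/c['fy'],1])
    return o+d*(z-o[2])/d[2]
def w2px(c,p):
    T=np.array(c['camera_from_world']);q=T[:3,:3]@np.array(p)+T[:3,3]
    return np.array([c['fx']*q[0]/q[2]+c['cx'],c['fy']*q[1]/q[2]+c['cy']])
E
python3 - <<'E'
from h import *
np.set_printoptions(precision=3,suppress=True)
c=snap('top','top0.png');snap('scene','sc0.png')
print(np.array(c['camera_from_world']),c['fx']);s=arm.state()
for k in s:print(k,np.array(s[k]))
E
```

```text
[[-0.001 -1.    -0.    -0.026]
 [-0.998  0.001 -0.061  0.574]
 [ 0.061 -0.    -0.998  1.173]
 [ 0.     0.     0.     1.   ]] 438.3315070918909
t 0.1
joints [-1.282  0.124  1.652 -0.     1.368 -0.083]
qd [-0.001 -0.001 -0.002 -0.001  0.001 -0.001]
joint_torque [  0.    -41.888 -36.11    0.078   0.046  -0.   ]
ee_pos [ 0.236 -0.605  0.214]
tcp_rot [[-0.001  0.363 -0.932]
 [ 0.002 -0.932 -0.363]
 [-1.    -0.002 -0.   ]]
force [-0.244 -0.272  0.585]
ft_torque [-0.036  0.044 -0.01 ]
finger_gap 0.09534058605132935
```

View pics/top0.png

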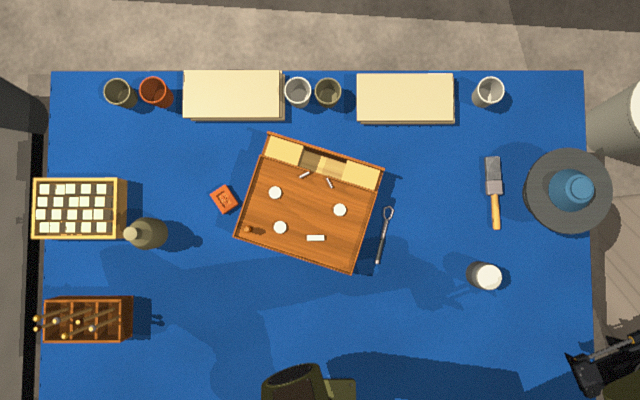

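View pics/sc0.png

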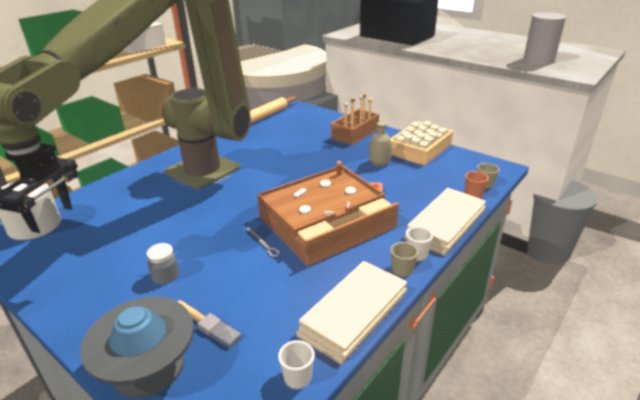

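```bash
python3 - <<'E'
import cv2
i=cv2.imread('pics/top0.png')[122:282,222:402]
cv2.imwrite('pics/top0c.png',cv2.resize(i,None,fx=3.7,fy=3.7,interpolation=cv2.INTER_CUBIC))
E
```

```text
(no output)
```

View pics/top0c.png

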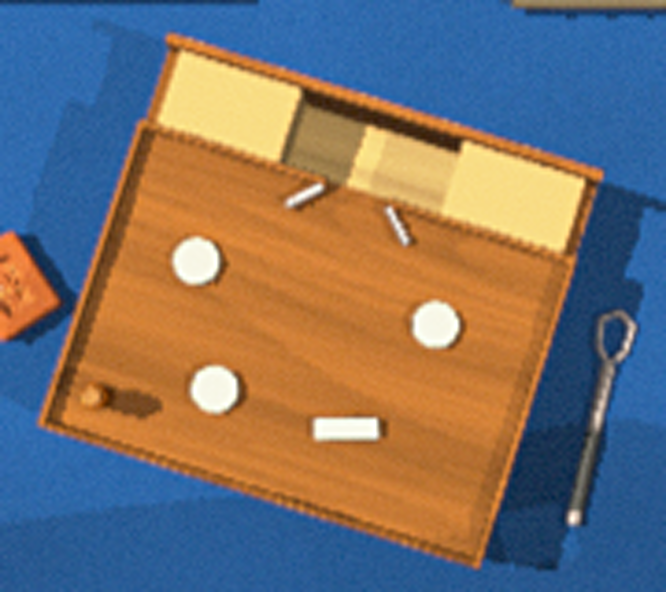

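```bash
cat >> h.py <<'E'
def fit():
    c=load('top0.png')
    from scipy.optimize import least_squares
    C=[((40,427),(-.225,.160)),((479,567),(-.225,-.160)),((603,174),(.064,-.160)),((168,36),(.064,.160))]
    W=[px2w(c,222+u/3.7-.36,122+v/3.7-.36,.087)[:2] for (u,v),_ in C]
    def f(p):
        R=np.array([[np.cos(p[2]),-np.sin(p[2])],[np.sin(p[2]),np.cos(p[2])]])
        return np.concatenate([R@np.array(q)+p[:2]-w for w,(_,q) in zip(W,C)])
    s=least_squares(f,[.6,0,0]);return s.x,s.fun
E
python3 - <<'E'
from h import *
np.set_printoptions(precision=4,suppress=True)
p,r=fit();print(p,r)
c=load('top0.png')
R=np.array([[np.cos(p[2]),-np.sin(p[2])],[np.sin(p[2]),np.cos(p[2])]])
for n,u,v,z in [('rA',197,261,.084),('rB',215,389,.084),('rC',436,325,.084),('stick',347,429,.084),('vialtop',93,394,.12),('vane L gate',325,185,.087),('vaneLend',288,206,.087),('vR gate',387,209,.087),('vRend',408,243,.087)]:
    w=px2w(c,222+u/3.7-.36,122+v/3.7-.36,z);print(n,w,R.T@(w[:2]-p[:2])*1000)
E
```

```text
[ 0.6468 -0.0061 -0.309 ] [-0.0011  0.0022 -0.0027 -0.001   0.0019 -0.0015  0.0019  0.0003]
rA [0.597  0.1056 0.084 ] [-81.3663  91.299 ]
rB [0.5083 0.0926 0.084 ] [-161.9686   51.9086]
rC [ 0.5524 -0.0602  0.084 ] [-73.4271 -80.2589]
stick [0.4806 0.0013 0.084 ] [-160.5413  -43.4105]
vialtop [0.5047 0.1703 0.12  ] [-188.9794  124.8984]
vane L gate [0.6497 0.0167 0.087 ] [-4.1794 22.6049]
vaneLend [0.635  0.0423 0.087 ] [-25.9341  42.5899]
vR gate [ 0.6329 -0.0264  0.087 ] [ -7.0838 -23.5126]
vRend [ 0.6092 -0.0409  0.087 ] [-25.2414 -44.5677]
```

```bash
python3 -m creep '{"linear":[[0,-29,-25],[0,-29,-25],[0,-29,-25],[0,-29,-25],[0,-29,-25],[0,-29,-25],[0,-29,-25],[0,-29,-25],[0,-29,-25],[0,-29,-25]],"angular":[[0,0,0],[0,0,0],[0,0,0],[0,0,0],[0,0,0],[0,0,0],[0,0,0],[0,0,0],[0,0,0],[0,0,0]],"fingers":[16,16,16,16,16,16,16,16,16,16]}' 10
python3 -m creep '{"linear":[[0,-29,-25],[0,-29,-25],[0,-29,-25],[0,-29,-25],[0,-29,-25],[0,-29,-25],[0,-29,-25],[0,-29,-25],[0,-29,-25],[0,-29,-25]],"angular":[[0,0,0],[0,0,0],[0,0,0],[0,0,0],[0,0,0],[0,0,0],[0,0,0],[0,0,0],[0,0,0],[0,0,0]],"fingers":[16,16,16,16,16,16,16,16,16,16]}' 10
python3 -m creep '{"linear":[[0,0,0],[0,0,0],[0,0,0],[0,0,0],[0,0,0],[0,0,0],[0,0,0],[0,0,0],[0,0,0],[0,0,0]],"angular":[[-0.14,0,0],[-0.14,0,0],[-0.14,0,0],[-0.14,0,0],[-0.14,0,0],[-0.14,0,0],[-0.14,0,0],[-0.14,0,0],[-0.14,0,0],[-0.14,0,0]],"fingers":[16,16,16,16,16,16,16,16,16,16]}'
python3 -m creep '{"linear":[[0,0,0],[0,0,0],[0,0,0],[0,0,0],[0,0,0]],"angular":[[-0.14,0,0],[-0.14,0,0],[-0.14,0,0],[-0.14,0,0],[-0.02,0,0]],"fingers":[16,16,16,16,16]}'
cat >> h.py <<'E'
P=np.array([0.6468,-0.0061,-0.309])
RT=np.array([[np.cos(P[2]),-np.sin(P[2])],[np.sin(P[2]),np.cos(P[2])]])
def t2w(q): return RT@(np.array(q)/1000)+P[:2]
def w2t(w): return RT.T@(np.array(w)[:2]-P[:2])*1000
def st():
    s=arm.state();R=np.array(s['tcp_rot']);e=np.array(s['ee_pos'])
    print('t %.2f'%s['t'],'tray xy',w2t(e).round(1),'z %.1f'%(e[2]*1e3),'head tray %.1f'%np.degrees(np.arctan2(R[1,2],R[0,2])-P[2]),'xax',R[:,0].round(3),'F',np.round(s['force'],1),'gap %.1f'%(s['finger_gap']*1e3),'j6 %.2f'%s['joints'][5])
    return s,R,e
def to(q,z): # tool-frame mm to tray point q at z mm
    s,R,e=st(); d=np.append(t2w(q),z/1000)-e; print('need tool mm',(R.T@d*1000).round(1))
E
python3 -c "
from h import *
to((-192,68),78.5);snap('wrist','w1.png');snap('top','top1.png')"
```

```text
t: 1.1
ee_pos: [0.3636, -0.2429, 0.2142]
tcp_rot: [[-0.0, 0.363, -0.932], [0.0, -0.932, -0.363], [-1.0, -0.0, 0.0]]
force: [0.6, 0.4, -0.3]
finger_gap: 0.0207
t: 2.1
ee_pos: [0.4912, 0.1181, 0.2142]
tcp_rot: [[-0.001, 0.364, -0.932], [-0.0, -0.932, -0.364], [-1.0, -0.0, 0.001]]
force: [0.3, 0.3, -0.2]
finger_gap: 0.016
t: 3.1
ee_pos: [0.4909, 0.1164, 0.2141]
tcp_rot: [[-0.001, 0.979, 0.205], [-0.0, 0.205, -0.979], [-1.0, -0.001, -0.0]]
force: [-0.1, 0.3, 0.4]
finger_gap: 0.0164
t: 3.6
ee_pos: [0.4909, 0.1164, 0.2141]
tcp_rot: [[-0.001, 0.71, 0.705], [-0.0, 0.705, -0.71], [-1.0, -0.001, -0.001]]
force: [0.1, 0.1, 0.2]
finger_gap: 0.0161
t 3.60 tray xy [-185.8   69.3] z 214.1 head tray -27.5 xax [-0.001 -0.    -1.   ] F [0.1 0.1 0.2] gap 16.1 j6 -0.66
need tool mm [135.6  -3.9  -4.9]
```

View pics/w1.png

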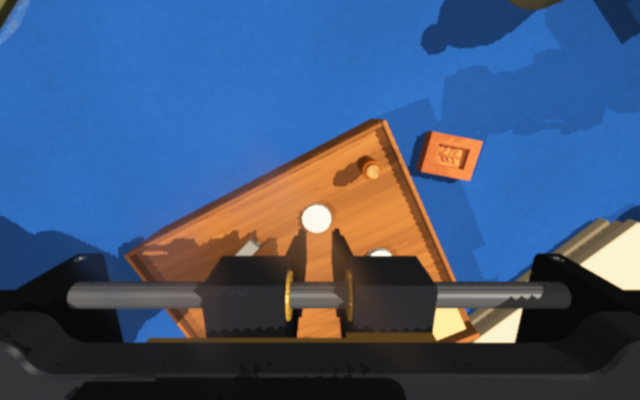

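View pics/top1.png

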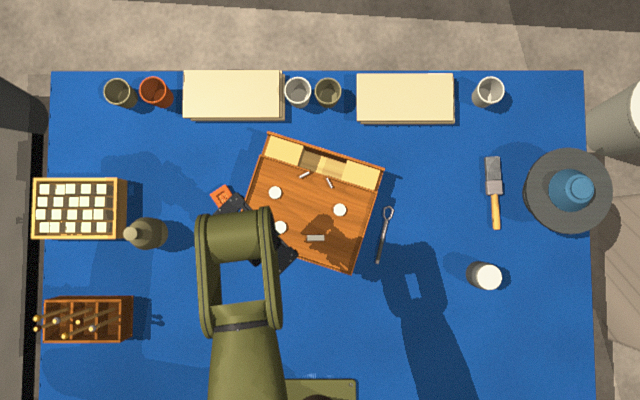

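```bash
python3 - <<'E'
from h import *
c=load('w1.png')
for n,u,v,z in [('rB',316.5,218.5,.084),('corner',382,121,.087),('corner2',128,252,.087)]:
    w=px2w(c,u,v,z);print(n,w,w2t(w))
print(w2px(c,list(arm.state()['ee_pos'])))
E
```

```text
rB [0.50864231 0.09437114 0.084     ] [-162.1681762    53.69803777]
corner [0.48225236 0.21134989 0.087     ] [-222.88220431  157.11111388]
corner2 [ 0.3880312  -0.07973823  0.087     ] [-224.11919783 -148.84376831]
[319.74016705 246.4217905 ]
```

```bash
python3 -m creep '{"linear":[[30,-3,-5],[30,0,0],[25,0,0],[20,0,0],[15,0,0],[10,0,0],[5.5,0,0],[0,0,0]],"angular":[[0,0,0],[0,0,0],[0,0,0],[0,0,0],[0,0,0],[0,0,0],[0,0,0],[0,0,0]],"fingers":[16,16,16,16,16,16,16,16]}' 10
python3 -c "
from h import *
to((-65-24*.887,24*.462),78.5);snap('wrist','w2.png')"
```

```text
t: 4.5
ee_pos: [0.4855, 0.1178, 0.0789]
tcp_rot: [[-0.001, 0.711, 0.704], [-0.0, 0.704, -0.711], [-1.0, -0.0, -0.0]]
force: [-0.2, -0.8, 0.4]
finger_gap: 0.0159
t 4.50 tray xy [-191.4   69. ] z 78.9 head tray -27.6 xax [-0.001 -0.    -1.   ] F [-0.2 -0.8  0.4] gap 15.9 j6 -0.65
need tool mm [  0.3  -2.7 120. ]
```

View pics/w2.png

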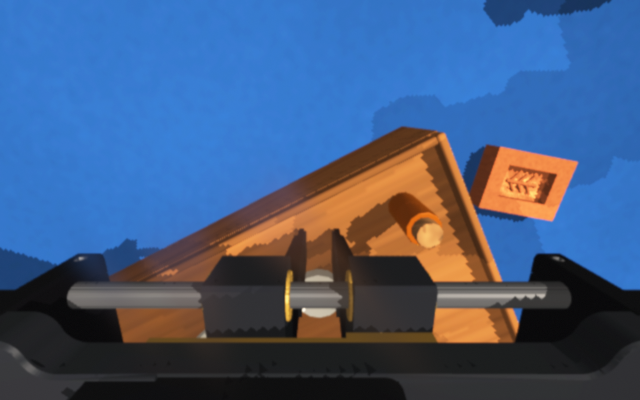

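```bash
python3 -m creep '{"linear":[[0,0,5],[0,0,7],[0,0,8],[0,-0.3,8],[0,-0.3,8],[0,-0.3,8],[0,-0.3,8],[0,-0.3,8],[0,-0.3,8],[0,-0.3,8]],"angular":[[0,0,0],[0,0,0],[0,0,0],[0,0,0],[0,0,0],[0,0,0],[0,0,0],[0,0,0],[0,0,0],[0,0,0]],"fingers":[16,16,16,16,16,16,16,16,16,16]}' 10
python3 -c "
from h import *
to((-65-24*.887,24*.462),78.5);snap('wrist','w3.png');c=snap('top','t3.png')['color'];cv2.imwrite('pics/t3c.png',cv2.resize(c[122:282,222:402],None,fx=3.7,fy=3.7,interpolation=cv2.INTER_CUBIC))"
```

```text
t: 5.55
ee_pos: [0.5381, 0.0619, 0.0791]
tcp_rot: [[-0.0, 0.71, 0.704], [0.0, 0.704, -0.71], [-1.0, -0.0, -0.0]]
force: [0.5, 0.3, -0.1]
finger_gap: 0.0162
t 5.55 tray xy [-124.3   31.7] z 79.1 head tray -27.5 xax [-0.  0. -1.] F [ 0.5  0.3 -0.1] gap 16.2 j6 -0.77
need tool mm [ 0.6 -0.7 43.2]
```

View pics/w3.png

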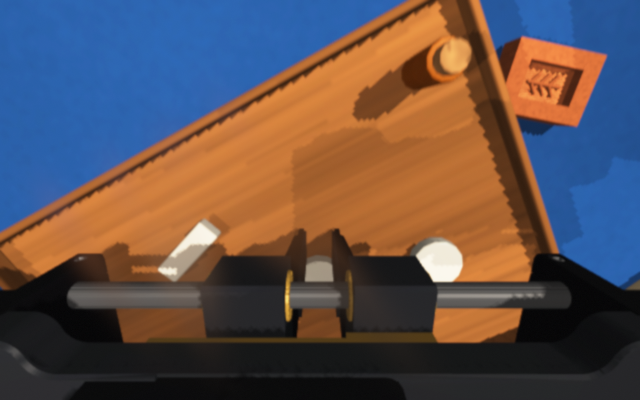

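View pics/t3c.png

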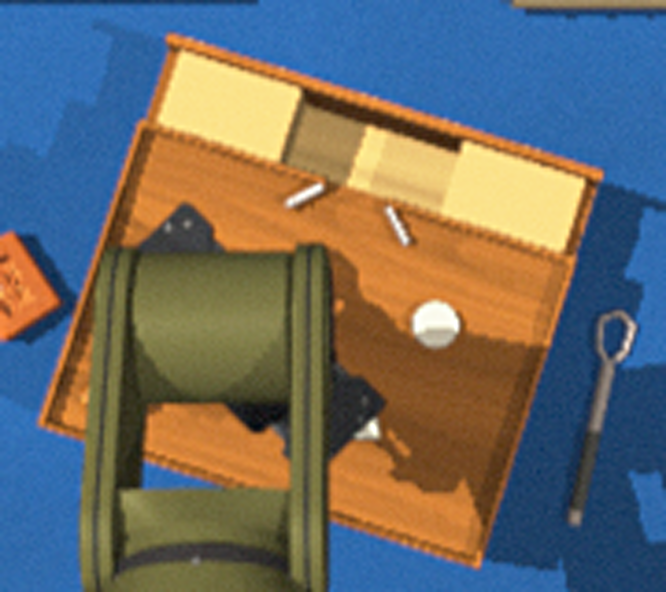

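```bash
python3 -m creep '{"linear":[[0,0,7],[0,0,8],[0,-0.3,8],[0,-0.3,8],[0,-0.3,7],[0,0,4]],"angular":[[0,0,0],[0,0,0],[0,0,0],[0,0,0],[0,0,0],[0,0,0]],"fingers":[16,16,16,16,16,16]}' 10
python3 -m creep '{"linear":[[0,-1.4,1],[0,-1.4,1],[0,-1.4,1],[0,-1.4,1],[0,-1.4,1],[0,-1.4,1],[0,-1.4,1],[0,-1.4,1]],"angular":[[-0.06,0,0],[-0.06,0,0],[-0.06,0,0],[-0.06,0,0],[-0.06,0,0],[-0.06,0,0],[-0.06,0,0],[-0.06,0,0]],"fingers":[16,16,16,16,16,16,16,16]}' 10
python3 -c "
from h import *
to((-12-10,0),78.5);snap('wrist','w4.png')"
```

```text
t: 6.25
ee_pos: [0.5671, 0.0313, 0.0792]
tcp_rot: [[0.0, 0.711, 0.704], [-0.0, 0.704, -0.711], [-1.0, 0.0, 0.0]]
force: [-0.4, 0.2, 0.0]
finger_gap: 0.0159
t: 7.05
ee_pos: [0.5671, 0.0182, 0.0791]
tcp_rot: [[-0.0, 0.302, 0.953], [0.0, 0.953, -0.302], [-1.0, 0.0, -0.0]]
force: [-0.4, -0.4, 0.4]
finger_gap: 0.0163
t 7.05 tray xy [-83.3  -1.1] z 79.1 head tray 0.1 xax [-0.  0. -1.] F [-0.4 -0.4  0.4] gap 16.3 j6 -1.33
need tool mm [ 0.6  1.  61.3]
```

View pics/w4.png

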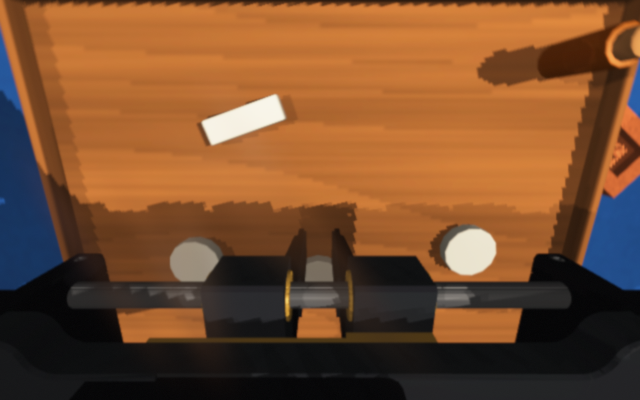

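```bash
python3 -m creep '{"linear":[[0,0,5],[0,0.1,7],[0,0.1,7],[0,0.1,7],[0,0.1,7],[0,0.1,7],[0,0.1,6],[0,0,5],[0,0,4],[0,0,3]],"angular":[[0,0,0],[0,0,0],[0,0,0],[0,0,0],[0,0,0],[0,0,0],[0,0,0],[0,0,0],[0,0,0],[0,0,0]],"fingers":[16,16,16,16,16,16,16,16,16,16]}' 10
python3 -c "
from h import *
to((-12-10,0),78.5);snap('wrist','w5.png');c=snap('top','t5.png')['color'];cv2.imwrite('pics/t5c.png',cv2.resize(c[122:282,222:402],None,fx=3.7,fy=3.7,interpolation=cv2.INTER_CUBIC))"
```

```text
t: 8.1
ee_pos: [0.6228, 0.0011, 0.0791]
tcp_rot: [[-0.0, 0.305, 0.952], [-0.0, 0.952, -0.305], [-1.0, -0.0, -0.0]]
force: [0.3, -0.5, -0.7]
finger_gap: 0.0161
t 8.10 tray xy [-25.1  -0.5] z 79.1 head tray -0.0 xax [-0. -0. -1.] F [ 0.3 -0.5 -0.7] gap 16.1 j6 -1.35
need tool mm [0.6 0.5 3.1]
```

View pics/w5.png

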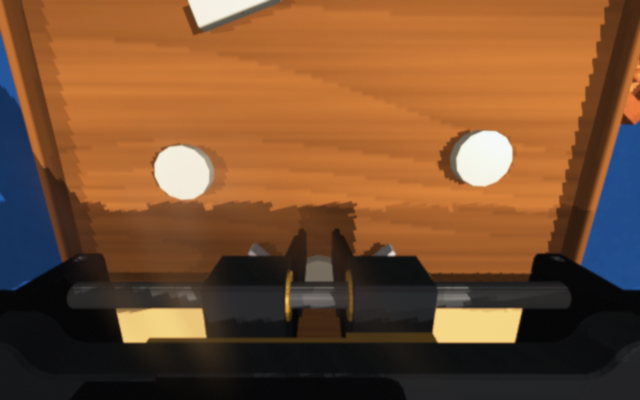

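View pics/t5c.png

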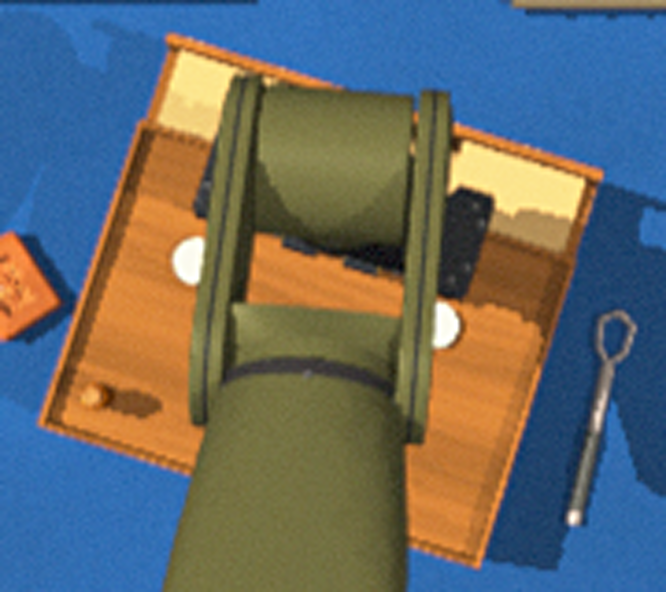

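```bash
python3 -m creep '{"linear":[[0,0,2],[0,0,2],[0,0,2],[0,0,2],[0,0,1],[0,0,0],[0,0,0],[0,0,0]],"angular":[[0,0,0],[0,0,0],[0,0,0],[0,0,0],[0,0,0],[0,0,0],[0,0,0],[0,0,0]],"fingers":[16,16,16,16,16,16,16,16]}' 10
python3 -c "
from h import *
to((-12-10,0),78.5);snap('wrist','w6.png');snap('scene','s6.png')
c=load('w5.png')
for n,u,v in [('rC',183,171.5),('rA',482,158)]:
    w=px2w(c,u,v,.084);print(n,w,w2t(w))
i=cv2.imread('pics/s6.png')[150:270,240:420];cv2.imwrite('pics/s6c.png',cv2.resize(i,None,fx=4,fy=4))
"
```

```text
t: 9.0
ee_pos: [0.631, -0.0015, 0.0791]
tcp_rot: [[-0.0, 0.305, 0.952], [0.0, 0.952, -0.305], [-1.0, 0.0, -0.0]]
force: [0.4, 0.2, 0.8]
finger_gap: 0.0159
t 9.00 tray xy [-16.4  -0.4] z 79.1 head tray -0.0 xax [-0.  0. -1.] F [0.4 0.2 0.8] gap 15.9 j6 -1.35
need tool mm [ 0.6  0.4 -5.6]
rC [ 0.5531419  -0.05769345  0.084     ] [-73.53239692 -77.63189448]
rA [0.59662359 0.104031   0.084     ] [-81.29147451  89.65603512]
```

View pics/w6.png

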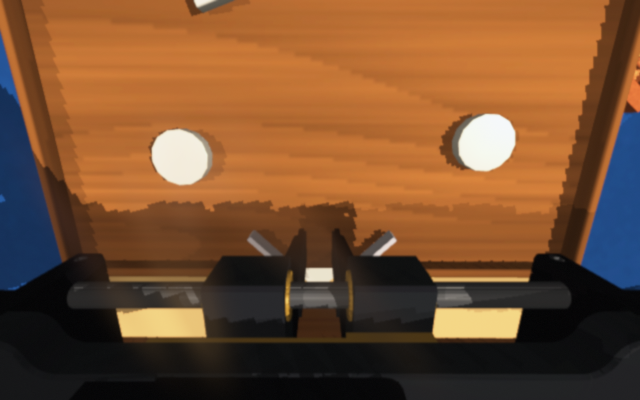

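View pics/s6c.png

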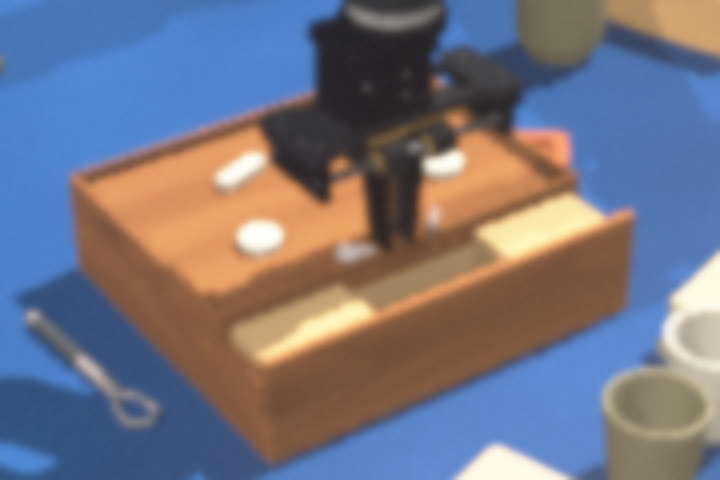

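```bash
python3 -m creep '{"linear":[[-10,0,-5],[-25,0,-5],[-30,15,-10],[-10,25,-13],[0,28,-13],[0,28,-13],[0,18,-9],[0,10,-5],[0,0,0]],"angular":[[0,0,0],[0,0,0],[0,0,0],[0,0,0],[0,0,0],[0,0,0],[0,0,0],[0,0,0],[0,0,0]],"fingers":[16,16,16,16,16,16,16,16,16]}' 10
python3 -m creep '{"linear":[[0,0,0],[0,0,0],[0,0,0],[0,0,0],[0,0,0],[0,0,0],[0,0,0],[0,0,0],[0,0,0],[0,0,0]],"angular":[[0.134,0,0],[0.134,0,0],[0.134,0,0],[0.134,0,0],[0.134,0,0],[0.134,0,0],[0.134,0,0],[0.134,0,0],[0.134,0,0],[0.134,0,0]],"fingers":[16,16,16,16,16,16,16,16,16,16]}' 10
python3 -c "
from h import *
to((-89.1,123.6),78.5);snap('wrist','w7.png');c=snap('top','t7.png')['color'];cv2.imwrite('pics/t7c.png',cv2.resize(c[122:282,222:402],None,fx=3.7,fy=3.7,interpolation=cv2.INTER_CUBIC))"
```

```text
t: 10.0
ee_pos: [0.5991, 0.1399, 0.1547]
tcp_rot: [[0.001, 0.303, 0.953], [0.0, 0.953, -0.303], [-1.0, 0.0, 0.0]]
force: [-1.0, -0.4, -0.3]
finger_gap: 0.0159
t: 11.0
ee_pos: [0.5996, 0.1375, 0.1543]
tcp_rot: [[0.0, 0.996, -0.086], [-0.0, -0.086, -0.996], [-1.0, 0.0, 0.0]]
force: [-0.0, 0.6, 0.1]
finger_gap: 0.0161
t 11.00 tray xy [-88.6 122.4] z 154.3 head tray -77.2 xax [ 0. -0. -1.] F [-0.   0.6  0.1] gap 16.1 j6 0.22
need tool mm [75.8 -0.2 -1.3]
```

View pics/w7.png

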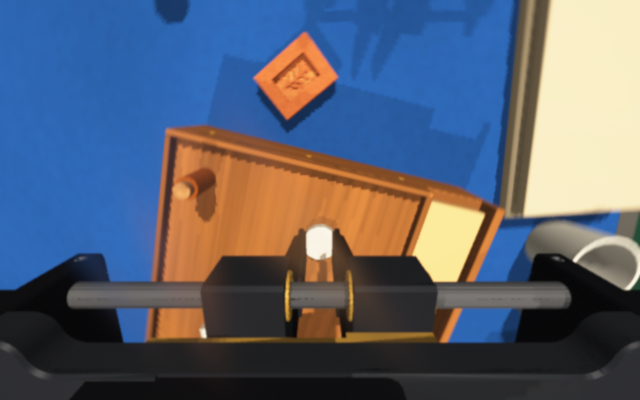

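View pics/t7c.png

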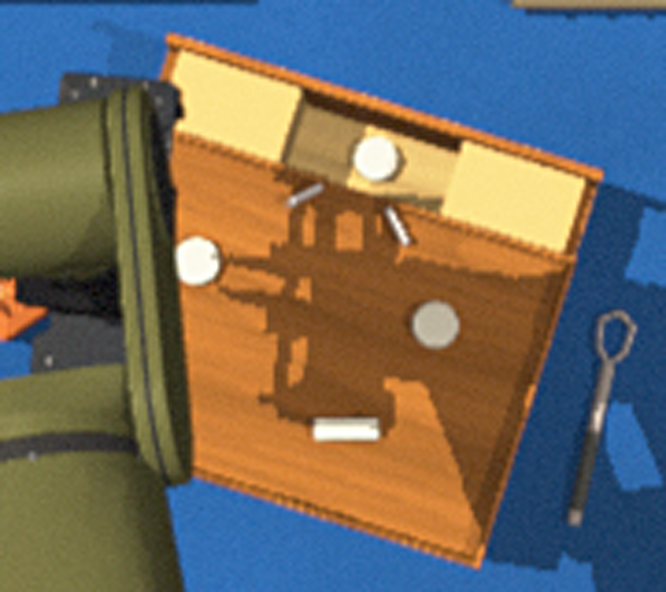

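```bash
python3 -m creep '{"linear":[[20,0,-1],[20,0,0],[15,0,0],[10,0,0],[7,0,0],[3.5,0,0],[0,0,0]],"angular":[[0,0,0],[0,0,0],[0,0,0],[0,0,0],[0,0,0],[0,0,0],[0,0,0]],"fingers":[16,16,16,16,16,16,16]}' 10
python3 -m creep '{"linear":[[0,0,5],[0,0,7],[0,0,8],[0,0,8],[0,0,8],[0,0,8],[0,0,8],[0,0,8],[0,0,8],[0,0,8]],"angular":[[0,0,0],[0,0,0],[0,0,0],[0,0,0],[0,0,0],[0,0,0],[0,0,0],[0,0,0],[0,0,0],[0,0,0]],"fingers":[16,16,16,16,16,16,16,16,16,16]}' 10
python3 -c "
from h import *
to((-60-24*.225,24*.974),79);snap('wrist','w8.png')"
```

```text
t: 11.8
ee_pos: [0.5995, 0.1398, 0.0786]
tcp_rot: [[-0.0, 0.997, -0.079], [-0.0, -0.079, -0.997], [-1.0, -0.0, 0.0]]
force: [0.4, -0.5, 0.0]
finger_gap: 0.0158
t: 12.8
ee_pos: [0.5934, 0.0634, 0.0787]
tcp_rot: [[0.0, 0.997, -0.079], [-0.0, -0.079, -0.997], [-1.0, 0.0, 0.0]]
force: [-0.9, 0.3, -0.1]
finger_gap: 0.0161
t 12.80 tray xy [-72.   49.9] z 78.7 head tray -76.8 xax [ 0. -0. -1.] F [-0.9  0.3 -0.1] gap 16.1 j6 0.10
need tool mm [-0.3  0.4 27.4]
```

View pics/w8.png

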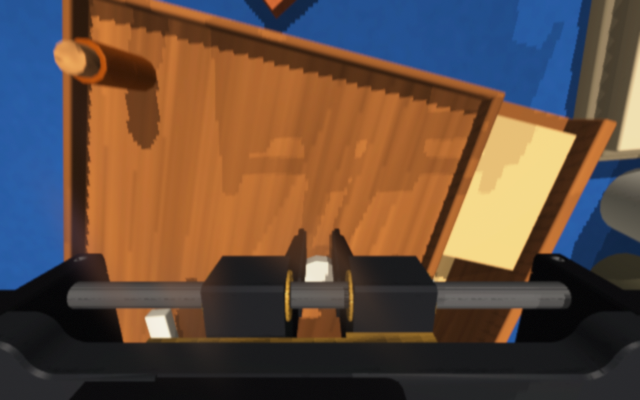

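```bash
python3 -m creep '{"linear":[[0,0,5],[0,0,7],[0,0,6],[0,0,4],[0,0,2]],"angular":[[0,0,0],[0,0,0],[0,0,0],[0,0,0],[0,0,0]],"fingers":[16,16,16,16,16]}' 10
python3 -m creep '{"linear":[[0,-2,0.4],[0,-2,0.4],[0,-2,0.4],[0,-2,0.4],[0,-2,0.4],[0,-2,0.4],[0,-2,0.4],[0,-2,0.4]],"angular":[[-0.084,0,0],[-0.084,0,0],[-0.084,0,0],[-0.084,0,0],[-0.084,0,0],[-0.084,0,0],[-0.084,0,0],[-0.084,0,0]],"fingers":[16,16,16,16,16,16,16,16]}' 10
python3 -c "
from h import *
st();snap('wrist','w9.png')"
```

```text
t: 13.35
ee_pos: [0.5915, 0.0397, 0.0787]
tcp_rot: [[-0.0, 0.997, -0.079], [0.0, -0.079, -0.997], [-1.0, -0.0, -0.0]]
force: [-0.2, -0.0, -0.2]
finger_gap: 0.0163
t: 14.15
ee_pos: [0.5768, 0.0338, 0.0787]
tcp_rot: [[-0.0, 0.827, 0.562], [0.0, 0.562, -0.827], [-1.0, 0.0, -0.0]]
force: [-0.1, 0.3, -0.0]
finger_gap: 0.016
t 14.15 tray xy [-78.8  16.7] z 78.7 head tray -38.1 xax [-0.  0. -1.] F [-0.1  0.3 -0. ] gap 16.0 j6 -0.63
```

View pics/w9.png

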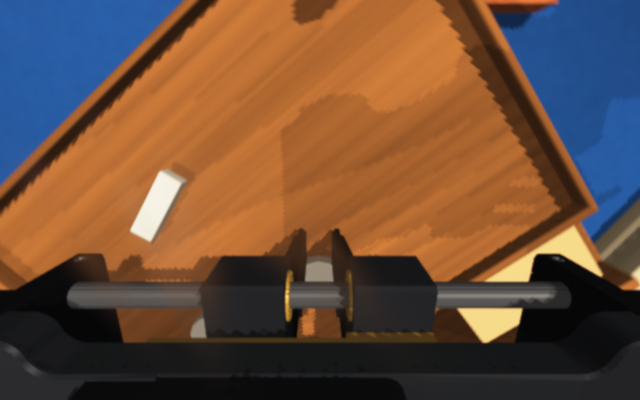

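```bash
python3 -m creep '{"linear":[[0,-2,0.4],[0,-2,0.4],[0,-2,0.4],[0,-2,0.4],[0,-2,0.4],[0,-2,0.4],[0,-2,0.4],[0,-2,0.4]],"angular":[[-0.083,0,0],[-0.083,0,0],[-0.083,0,0],[-0.083,0,0],[-0.083,0,0],[-0.083,0,0],[-0.083,0,0],[-0.083,0,0]],"fingers":[16,16,16,16,16,16,16,16]}' 10
python3 -c "
from h import *
to((-16,-.4),79);snap('wrist','w10.png')"
```

```text
t: 15.0
ee_pos: [0.5693, 0.0196, 0.0787]
tcp_rot: [[0.0, 0.307, 0.952], [0.0, 0.952, -0.307], [-1.0, 0.0, -0.0]]
force: [0.9, -0.5, 0.1]
finger_gap: 0.0162
t 15.00 tray xy [-81.6   0.9] z 78.7 head tray -0.2 xax [ 0.  0. -1.] F [ 0.9 -0.5  0.1] gap 16.2 j6 -1.32
need tool mm [-0.3 -1.2 65.6]
```

View pics/w10.png

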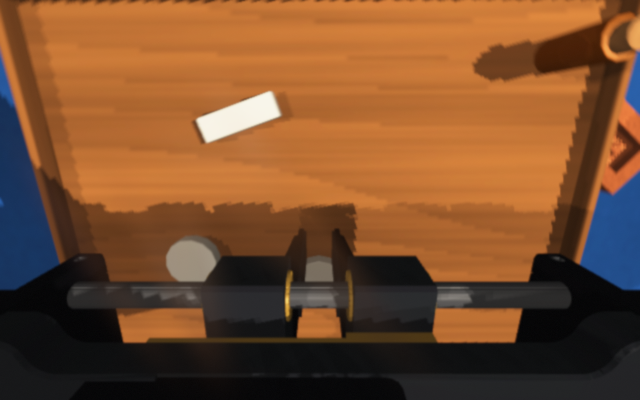

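```bash
python3 -m creep '{"linear":[[0,0,5],[0,-0.2,7],[0,-0.2,7],[0,-0.2,7],[0,-0.2,7],[0,-0.2,7],[0,-0.2,6],[0,0,5],[0,0,4],[0,0,3]],"angular":[[0,0,0],[0,0,0],[0,0,0],[0,0,0],[0,0,0],[0,0,0],[0,0,0],[0,0,0],[0,0,0],[0,0,0]],"fingers":[16,16,16,16,16,16,16,16,16,16]}' 10
python3 -m creep '{"linear":[[0,0,2],[0,0,2],[0,0,2],[0,0,1],[0,0,0],[0,0,0],[0,0,0],[0,0,0]],"angular":[[0,0,0],[0,0,0],[0,0,0],[0,0,0],[0,0,0],[0,0,0],[0,0,0],[0,0,0]],"fingers":[16,16,16,16,16,16,16,16]}' 10
python3 -c "
from h import *
to((-16,-.4),79);snap('wrist','w11.png')"
```

```text
t: 16.05
ee_pos: [0.6244, 0.0004, 0.0786]
tcp_rot: [[-0.0, 0.309, 0.951], [0.0, 0.951, -0.309], [-1.0, -0.0, -0.0]]
force: [-0.1, 0.3, 0.3]
finger_gap: 0.0159
t: 16.85
ee_pos: [0.6307, -0.0016, 0.0787]
tcp_rot: [[0.0, 0.309, 0.951], [-0.0, 0.951, -0.309], [-1.0, 0.0, 0.0]]
force: [-0.4, -0.0, -0.7]
finger_gap: 0.0161
t 16.85 tray xy [-16.7  -0.6] z 78.7 head tray -0.3 xax [ 0. -0. -1.] F [-0.4 -0.  -0.7] gap 16.1 j6 -1.34
need tool mm [-0.3  0.2  0.7]
```

View pics/w11.png

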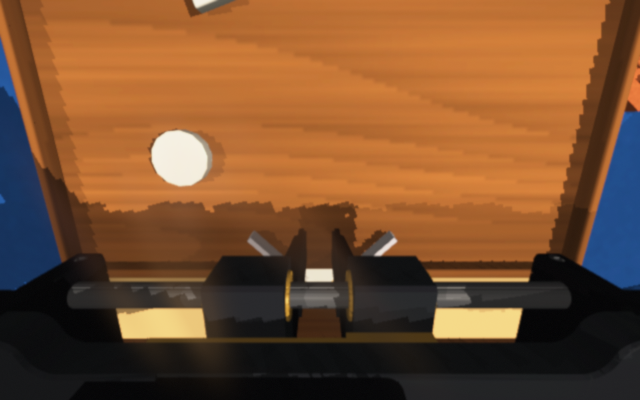

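```bash
python3 -m creep '{"linear":[[-10,0,-5],[-25,0,-5],[-30,-12,-10],[-10,-22,-10],[0,-26,-11],[0,-26,-11],[0,-16,-6],[0,-10,-5],[0,0,0]],"angular":[[0,0,0],[0,0,0],[0,0,0],[0,0,0],[0,0,0],[0,0,0],[0,0,0],[0,0,0],[0,0,0]],"fingers":[16,16,16,16,16,16,16,16,16]}' 10
python3 -m creep '{"linear":[[0,0,0],[0,0,0],[0,0,0],[0,0,0],[0,0,0],[0,0,0],[0,0,0],[0,0,0],[0,0,0],[0,0,0]],"angular":[[0.134,0,0],[0.134,0,0],[0.134,0,0],[0.134,0,0],[0.134,0,0],[0.134,0,0],[0.134,0,0],[0.134,0,0],[0.134,0,0],[0.134,0,0]],"fingers":[16,16,16,16,16,16,16,16,16,16]}' 10
python3 -m creep '{"linear":[[0,0,0],[0,0,0],[0,0,0],[0,0,0]],"angular":[[0.134,0,0],[0.134,0,0],[0.127,0,0],[0,0,0]],"fingers":[16,16,16,16]}' 10
python3 -c "
from h import *
to((-79.2,-112.5),78.5);snap('wrist','w12.png');c=snap('top','t12.png')['color'];cv2.imwrite('pics/t12c.png',cv2.resize(c[122:282,222:402],None,fx=3.7,fy=3.7,interpolation=cv2.INTER_CUBIC))"
```

```text
t: 17.8
ee_pos: [0.5358, -0.0893, 0.1539]
tcp_rot: [[0.0, 0.31, 0.951], [0.0, 0.951, -0.31], [-1.0, 0.0, 0.0]]
force: [-0.6, -0.4, 0.1]
finger_gap: 0.0158
t: 18.8
ee_pos: [0.5369, -0.0879, 0.1536]
tcp_rot: [[0.0, 0.996, -0.088], [0.0, -0.088, -0.996], [-1.0, 0.0, -0.0]]
force: [-0.3, -0.0, -0.3]
finger_gap: 0.016
t: 19.2
ee_pos: [0.5369, -0.088, 0.1536]
tcp_rot: [[0.0, 0.888, -0.459], [0.0, -0.459, -0.888], [-1.0, -0.0, -0.0]]
force: [0.1, 0.7, 0.4]
finger_gap: 0.0164
t 19.20 tray xy [ -79.8 -111.5] z 153.6 head tray -99.6 xax [ 0.  0. -1.] F [0.1 0.7 0.4] gap 16.4 j6 0.22
need tool mm [75.1  0.8  1. ]
```

View pics/w12.png

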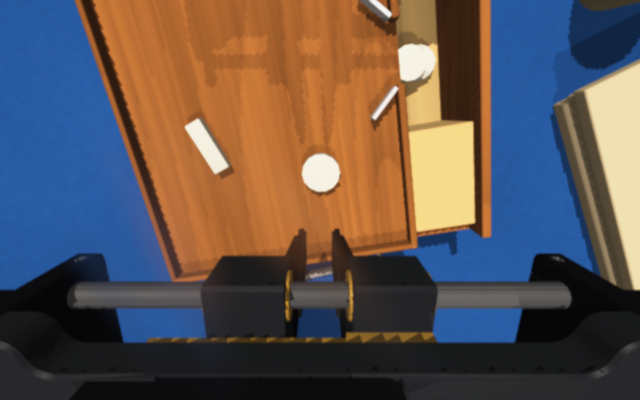

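View pics/t12c.png

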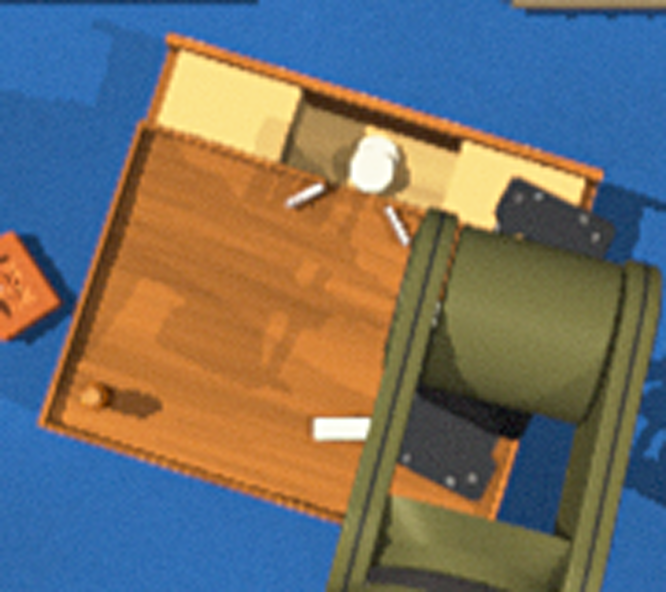

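```bash
python3 - <<'E'
from h import *
c=load('w12.png'); w=px2w(c,321,173,.084); print(w2t(w)); s,R,e=st(); print(R.T@(np.append(w[:2],e[2])-e)*1000)
for u,v in [(384,104),(378,8)]: print(w2t(px2w(c,u,v,.087)))
E
python3 -m creep '{"linear":[[20,0,1],[20,0,0],[15,0,0],[10,0,0],[7,0,0],[3,0,0],[0,0,0]],"angular":[[0,0,0],[0,0,0],[0,0,0],[0,0,0],[0,0,0],[0,0,0],[0,0,0]],"fingers":[16,16,16,16,16,16,16]}' 10
```

```text
[-72.11663268 -79.46809633]
t 19.30 tray xy [ -80.  -111.7] z 153.6 head tray -99.5 xax [-0.  0. -1.] F [ 0.1 -0.3 -0.4] gap 16.2 j6 0.21
[ 5.37959993e-03  2.40900353e+00 -3.31011396e+01]
[-16.10586732 -34.33661822]
[-13.60945469  29.97961309]
t: 20.0
ee_pos: [0.5359, -0.0896, 0.0787]
tcp_rot: [[-0.0, 0.888, -0.46], [-0.0, -0.46, -0.888], [-1.0, 0.0, 0.0]]
force: [0.8, -0.3, -0.5]
finger_gap: 0.0157
```

```bash
python3 -m creep '{"linear":[[0,1.5,-3],[0,0,-6],[0,0,-8],[0,0,-8],[0,0,-8],[0,0,-8],[0,0,-8],[0,0,-8],[0,0,-8],[0,0,-7]],"angular":[[0,0,0],[0,0,0],[0,0,0],[0,0,0],[0,0,0],[0,0,0],[0,0,0],[0,0,0],[0,0,0],[0,0,0]],"fingers":[16,16,16,16,16,16,16,16,16,16]}' 10
python3 -c "
from h import *
to((-60-24*.168,-3-24*.986),79);snap('wrist','w13.png')"
```

```text
t: 21.0
ee_pos: [0.5706, -0.0257, 0.0786]
tcp_rot: [[-0.0, 0.888, -0.46], [0.0, -0.46, -0.888], [-1.0, -0.0, -0.0]]
force: [-0.1, -0.6, -0.6]
finger_gap: 0.016
t 21.00 tray xy [-66.7 -41.8] z 78.6 head tray -99.7 xax [-0.  0. -1.] F [-0.1 -0.6 -0.6] gap 16.0 j6 0.34
need tool mm [ -0.4   0.  -15.4]
```

View pics/w13.png

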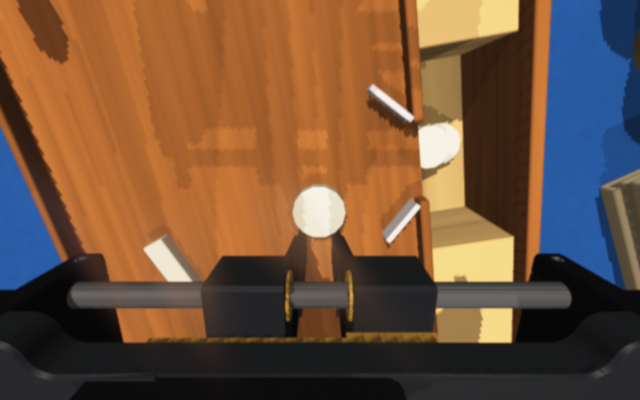

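```bash
python3 -m creep '{"linear":[[0,0,-4],[0,0,-5],[0,0,-4],[0,0,-2]],"angular":[[0,0,0],[0,0,0],[0,0,0],[0,0,0]],"fingers":[16,16,16,16]}' 10
python3 -m creep '{"linear":[[0,-2.1,-0.5],[0,-2.1,-0.5],[0,-2.1,-0.5],[0,-2.1,-0.5],[0,-2.1,-0.5],[0,-2.1,-0.5],[0,-2.1,-0.5],[0,-2.1,-0.5]],"angular":[[0.087,0,0],[0.087,0,0],[0.087,0,0],[0.087,0,0],[0.087,0,0],[0.087,0,0],[0.087,0,0],[0.087,0,0]],"fingers":[16,16,16,16,16,16,16,16]}' 10
python3 -c "
from h import *
st();snap('wrist','w14.png')"
```

```text
t: 21.45
ee_pos: [0.5773, -0.0128, 0.0786]
tcp_rot: [[-0.0, 0.888, -0.46], [0.0, -0.46, -0.888], [-1.0, -0.0, -0.0]]
force: [0.4, 0.3, 1.1]
finger_gap: 0.016
t: 22.25
ee_pos: [0.5682, 0.0014, 0.0786]
tcp_rot: [[-0.0, 0.383, -0.924], [-0.0, -0.924, -0.383], [-1.0, -0.0, 0.0]]
force: [0.1, -0.0, 0.5]
finger_gap: 0.0158
t 22.25 tray xy [-77.2 -16.8] z 78.6 head tray -139.8 xax [-0. -0. -1.] F [ 0.1 -0.   0.5] gap 15.8 j6 1.09
```

View pics/w14.png

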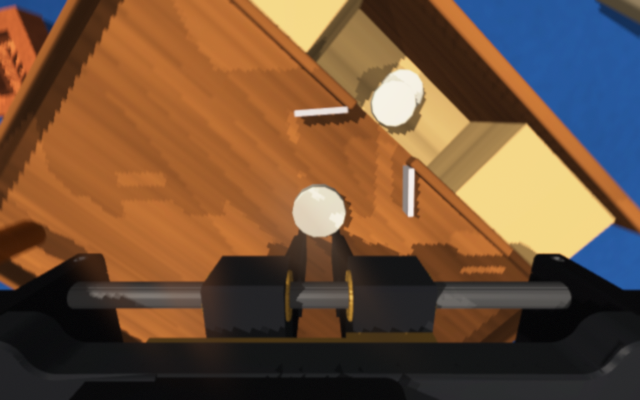

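```bash
python3 -m creep '{"linear":[[0,-2.1,-0.4],[0,-2.1,-0.4],[0,-2.1,-0.4],[0,-2.1,-0.4],[0,-2.1,-0.4],[0,-2.1,-0.4],[0,-2.1,-0.4],[0,-2.1,-0.4]],"angular":[[0.088,0,0],[0.088,0,0],[0.088,0,0],[0.088,0,0],[0.088,0,0],[0.088,0,0],[0.088,0,0],[0.086,0,0]],"fingers":[16,16,16,16,16,16,16,16]}' 10
python3 -c "
from h import *
to((-16,-.4),79);snap('wrist','w15.png')"
```

```text
t: 23.1
ee_pos: [0.5699, 0.0181, 0.0787]
tcp_rot: [[-0.0, -0.303, -0.953], [0.0, -0.953, 0.303], [-1.0, 0.0, 0.0]]
force: [-1.2, -0.2, 0.1]
finger_gap: 0.0159
t 23.10 tray xy [-80.6  -0.4] z 78.7 head tray 180.1 xax [-0.  0. -1.] F [-1.2 -0.2  0.1] gap 15.9 j6 1.82
need tool mm [ -0.3   0.1 -64.6]
```

View pics/w15.png

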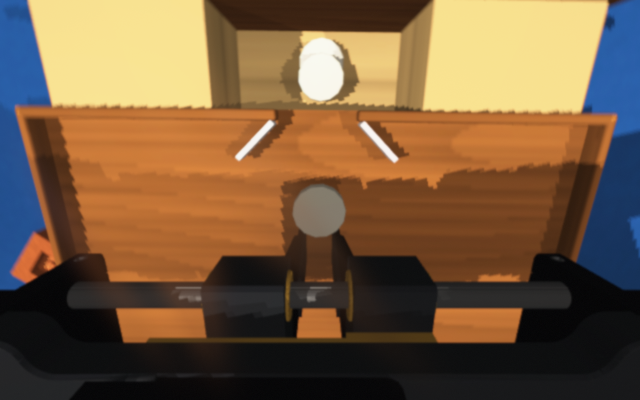

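```bash
python3 -m creep '{"linear":[[0,0,-5],[0,0,-7],[0,0,-7],[0,0,-7],[0,0,-7],[0,0,-7],[0,0,-6],[0,0,-5],[0,0,-4],[0,0,-3]],"angular":[[0,0,0],[0,0,0],[0,0,0],[0,0,0],[0,0,0],[0,0,0],[0,0,0],[0,0,0],[0,0,0],[0,0,0]],"fingers":[16,16,16,16,16,16,16,16,16,16]}' 10
python3 -m creep '{"linear":[[0,0,-2],[0,0,-2],[0,0,-2],[0,0,-1],[0,0,0],[0,0,0],[0,0,0],[0,0,0]],"angular":[[0,0,0],[0,0,0],[0,0,0],[0,0,0],[0,0,0],[0,0,0],[0,0,0],[0,0,0]],"fingers":[16,16,16,16,16,16,16,16]}' 10
python3 -c "
from h import *
to((-16,-.4),79);snap('wrist','w16.png')"
```

```text
t: 24.15
ee_pos: [0.6255, 0.0005, 0.0786]
tcp_rot: [[-0.0, -0.301, -0.954], [0.0, -0.954, 0.301], [-1.0, 0.0, 0.0]]
force: [-0.0, 0.5, -0.7]
finger_gap: 0.0162
t: 24.95
ee_pos: [0.6319, -0.0015, 0.0787]
tcp_rot: [[0.0, -0.3, -0.954], [0.0, -0.954, 0.3], [-1.0, -0.0, 0.0]]
force: [-0.4, -0.1, 0.5]
finger_gap: 0.0158
t 24.95 tray xy [-15.6  -0.1] z 78.7 head tray 180.2 xax [ 0.  0. -1.] F [-0.4 -0.1  0.5] gap 15.8 j6 1.79
need tool mm [-0.3  0.3  0.4]
```

View pics/w16.png

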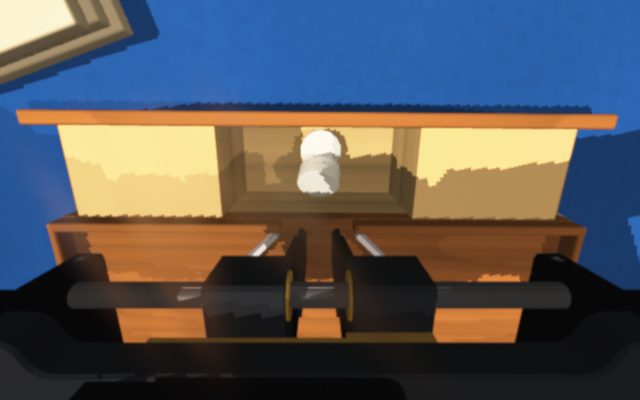

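```bash
python3 -m creep '{"linear":[[-10,0,5],[-25,0,5],[-30,0,15],[-30,0,30],[-15,0,30],[0,0,30],[0,0,20],[0,0,10],[0,0,0]],"angular":[[0,0,0],[0,0,0],[0,0,0],[0,0,0],[0,0,0],[0,0,0],[0,0,0],[0,0,0],[0,0,0]],"fingers":[16,16,16,16,16,16,16,16,16]}' 10
python3 -c "
from h import *
st();snap('wrist','w17.png');c=snap('top','t17.png')['color'];cv2.imwrite('pics/t17c.png',cv2.resize(c[122:282,222:402],None,fx=3.7,fy=3.7,interpolation=cv2.INTER_CUBIC))"
```

```text
t: 25.9
ee_pos: [0.493, 0.0424, 0.1893]
tcp_rot: [[0.001, -0.3, -0.954], [-0.0, -0.954, 0.3], [-1.0, -0.0, -0.001]]
force: [0.7, 0.3, 0.6]
finger_gap: 0.0163
t 25.90 tray xy [-161.2   -0.6] z 189.3 head tray 180.3 xax [ 0.001 -0.    -1.   ] F [0.7 0.3 0.6] gap 16.3 j6 1.85
```

View pics/w17.png

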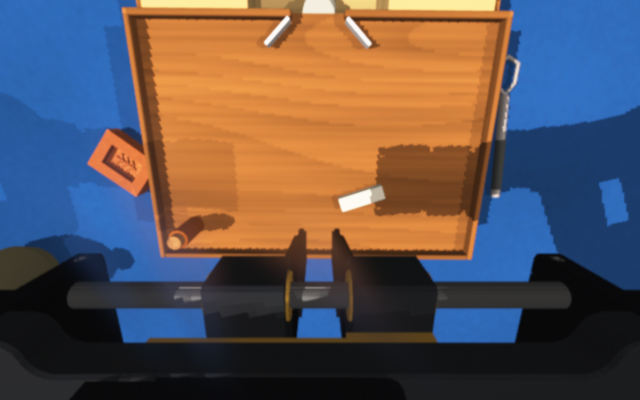

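View pics/t17c.png

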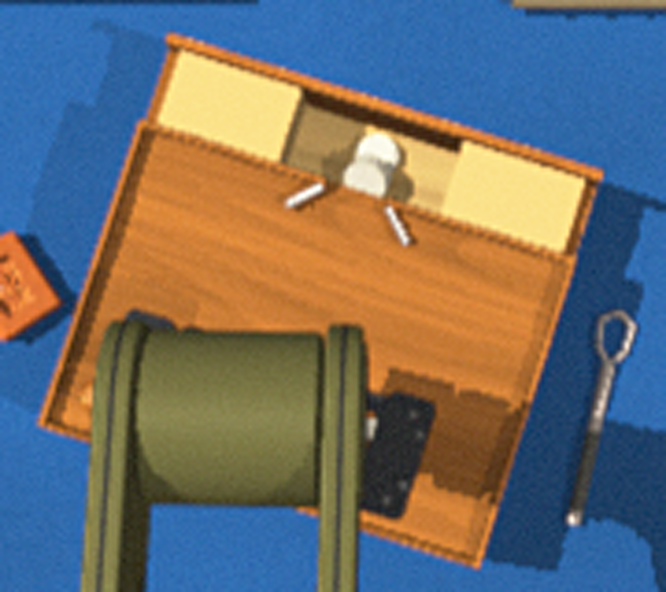

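```bash
python3 - <<'E'
from h import *
a=load('w16.png');b=load('t17.png')
i=cv2.imread('pics/t17.png')[148:182,300:345];cv2.imwrite('pics/t17d.png',cv2.resize(i,None,fx=14,fy=14,interpolation=cv2.INTER_CUBIC))
i=cv2.imread('pics/w16.png')[115:235,260:380];cv2.imwrite('pics/w16d.png',cv2.resize(i,None,fx=5,fy=5,interpolation=cv2.INTER_CUBIC))
for z in (.02,.035,.05,.065): print(z,w2t(px2w(a,319,176,z)),w2t(px2w(b,222+366/3.7-.36,122+180/3.7-.36,z)))
E
```

```text
0.02 [17.79100428 -1.16462626] [16.22053004  0.13095477]
0.035 [20.82519668 -1.13837079] [14.32899776 -0.6804811 ]
0.05 [23.85938908 -1.11211531] [12.43746549 -1.49191697]
0.065 [26.89358148 -1.08585984] [10.54593321 -2.30335284]
```

View pics/t17d.png

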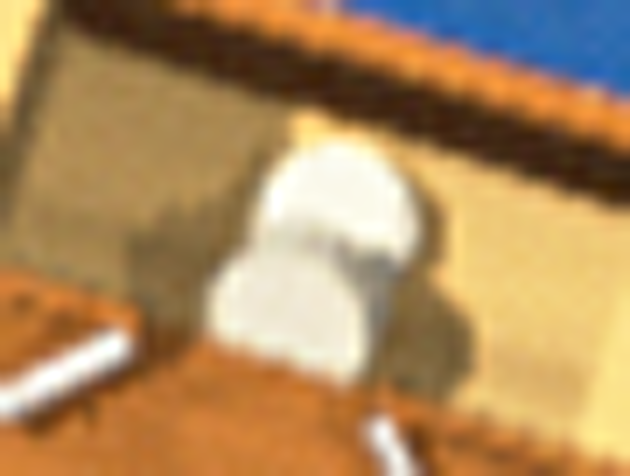

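View pics/w16d.png

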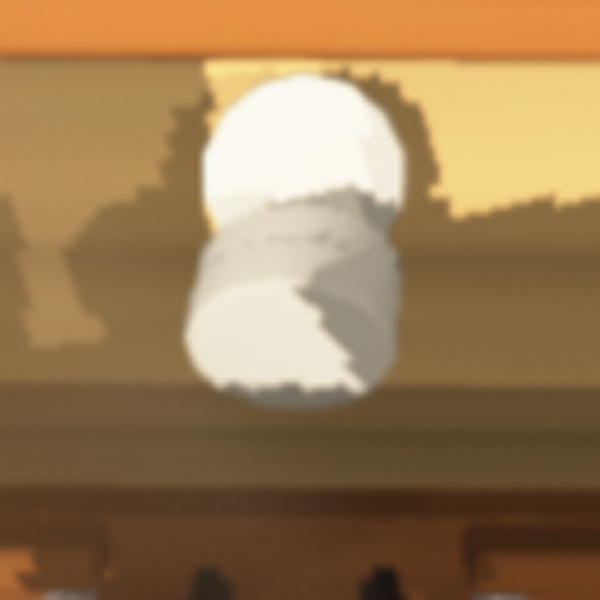

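```bash
python3 - <<'E'
from h import *
c=load('w17.png');print(w2t(px2w(c,360,199,.084)))
d=cv2.absdiff(cv2.imread('pics/top0.png'),cv2.imread('pics/t17.png'))
st();arm.finish_job()
E
```

```text
[-159.52689913  -41.52343561]
t 26.00 tray xy [-160.    -0.6] z 189.1 head tray 180.2 xax [ 0.001 -0.    -1.   ] F [-0.9 -0.7 -0.5] gap 16.3 j6 1.85
the job is handed in; nothing more can be done
```

I pushed the three round pieces along the deck and through the gate one at a time, and all three lie in the trough. I used the two fingertips held 16 mm apart as a cradle, so nothing was pinched or lifted. The job was handed in at about t = 26 s, within the 72 s limit.

**Rounds:** Each piece was in the trough before I started on the next. The three lie as a leaning pile. By rough triangulation from two cameras, the round nearest the lip is at z of about 20–30 mm, well below the 65 mm limit. In the last top view the upper pieces partly hide the lowest one, so I did not see all three fully separate.

**Stick, vial and bench things:** The stick measured about 2 mm from its first position, which is within the measuring error. The vial was still upright in the last wrist view. The sprig mould and banding tool looked unmoved. I did not measure the bottle, glaze jar or glaze brush at the end, though the arm never came near them on the deck.

**Forces and robot:** The readings at the end of each move stayed around 1 N. The arm ended about 11 cm above the deck, touching nothing.

**Disagreements:** The top and wrist cameras differed by up to about 3 mm on the round positions, which the cradle absorbed.

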